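# Release a well-plate hold-down and hold it raised

## Robot

A 7-joint arm with a two-finger parallel gripper is mounted at the origin on the work surface. World frame = base frame: x ahead of the robot, y to its left, z up, the work surface at z = 0. Lengths are in mm, angles in degrees, forces in N, time in s.
With the tool pointing down it reaches from about 425 to 875 mm from the base axis. Payload 4.7 kg.
Tool frame: the origin (TCP) lies at the very end of the fingers, on their centre line; the grasp point (between the pads) lies 19 mm behind it (robot.grip_depth is the distance from the TCP to the grasp point, in mm); z points along the fingers, y is the line along which they close (so a half turn about z gives the same grasp; the last joint's range is limited). The gripper opens to 85 mm and grips with 20 to 120 N. Pads are 22 mm wide; open, the fingers measure 114 mm over their backs; the gripper's body (76 mm by 85 mm) begins 54 mm behind the grasp point. The pads swing forward as they close: fully open they stand 13 mm farther back than shut.
Start: joints at [72.198, 18.392, -4.016, 83.108, 1.295, 78.541, -3.26], TCP at [207.408, -616.041, 231.349] pointing down, gripper open.
Joint ranges: [-163.93, 163.93], [-17.29, 119.83], [-79.2, 71.16], [3.27, 140.29], [-89.18, 269.18], [5.43, 117.66], [-154.24, 154.24]. Speed limits (degrees/s): [147.25, 147.25, 180, 180, 180, 180, 180].

## Interface

Orientations are given as a 3x3 rotation matrix whose columns are the frame's x, y, z axes.
In Python, from cell import robot gives the robot as it stands. The module is installed in compiled form; this text tells all that it offers.
- The arm moves only by the tool play_rows, never from a script. Its argument "plan" is a list of rows, each a list of 3 entries, a list of its own where there are three numbers: the closure, from 0 (fully open) to 1 (shut), then the shift along the world's x, y, z in cm, then the turn, a rotation vector about the world's x, y, z in degrees. In form: [[hand, [dx, dy, dz], [rx, ry, rz]], ...]. A call has 1 to 20 rows; each row is the pose to reach, as a shift and turn from the pose commanded when the call began; what a row does not reach only later rows make up. A row lasts 1/8 s, in which the tool goes at most 62.5 mm and 10.7 degrees, less where a joint would pass 70% of its speed; a pose out of reach is approached as far as the arm can. A call with a gripper value outside its range is refused whole. The fingers move at their own pace and stop on an object; "squeeze" is the grip in N (left out, the last holds). Time passes only in rows, so rows that repeat a pose let the fingers close. It gives the time, the measured TCP pose, the force, the opening and the grip force at its end, in the units of the state.
- robot.read_state(): the state, without advancing time (a new reading comes with each control period).
- robot.snapshot(name): name is "side" or "top" or "wrist"; returns (picture, depth): 420x560x3 uint8, red, green, blue; 420x560 float32, mm along the optical axis (not along the pixel's ray), 0 where there is no reading.
- robot.calibration(name): a dict with "fx", "fy", "cx", "cy" (pixels), "view" (4x4, takes a point from world to camera coordinates). Camera axes: x right, y down, z forward; pixel columns grow to the right and rows downward; lengths in mm; the calibration is good to about 2 mm. The wrist camera is an equidistant fisheye: a pixel r from the principal point sees the ray r / f radians off the axis. A picture is of the moment at which its call begins: read the wrist's pose just before it. calibration takes no time and is no camera call; for the wrist camera it gives the pose at the moment of the call.
- robot.hand_in(): hands the job in; it is judged then, once.
The state is a dict: "time_s": time; "joint_positions": joint angles; "dq": joint speeds; "tau": joint torques, N m; "ee_pos": TCP position; "tcp_rot": TCP orientation; "force": force on the tool from outside, world axes, zero at the start; "ft_torque": the same for the moment, N m; "opening": opening from 0.0 (shut) to 1.0 (fully open); "grip_force": force on a finger pad.
Only numpy, scipy, OpenCV 4.12 (cv2) and the standard library are available. Lean on these libraries where they do the work, as an engineer would, in place of code of your own. Each camera call takes 0.05 s, during which the arm holds its last target. There are 200 camera calls.

## Task

Free the well plate on the black stage for a colleague: with the hold-down arm still down, take the upright latch tab at its front end and pull it sideways, away from the arm, against its spring; then lift the arm off the ball stud until its front end is a good 8 cm higher than it was. Finish while still holding the arm up, without letting go, and leave the plate and the things around the stage where they are.

Things in the scene. Friction and masses are not known exactly. Their poses are not given: they have to be found in the camera images.
- stage: Black low microscope stage, fixed, 290 (x) x 180 (y) x 30 mm high; origin at the centre of its underside on the table; x from the ball-stud end (nearer the robot) to the hinge end, z up. On it: the well plate and, over it along x, an aluminium hold-down arm 24 mm wide, hinged at x = +100 mm, its white coupler cap (46 x 34 mm, top 82 mm above the table) over the ball, the latch on its +y side.
- hold_arm (a joint): Hinge of the hold-down arm in rad: 0 = down on the ball, grows as the front end is lifted, stop at 1.1. Hinge axis along the stage's y. No stay: let go, it falls shut. Arm about 0.3 to 0.65 kg: 2 to 4.5 N lift it at the tab. While the latch is in, a keeper under the ball stops the arm from rising.
- latch (a joint): Travel of the spring latch in m: 0 = in (locked), grows as the tab is pulled along the stage's +y, away from the arm; free of the ball from 0.007, stop at 0.014. The spring pulls it back with 4 N when in and 9 N when fully out. The tab rides on the arm, so lifting by the tab lifts the arm.
- tab_grip (a point): Grip point at the middle of the white upright latch tab, 108 mm above the table (arm down), 100 mm along -x and 35 mm along +y from the stage's centre (latch in). The tab is a plate 10 mm thick (stage's y: the fingers close along y), 28 mm wide (x), free from 82 to 125 mm above the table, topped by a lip 16 mm thick and 5 mm high. Axes as the stage's while the arm is down.
- front_end (a point): Front end of the arm, inside the coupler cap: at the centre of the 24 mm steel ball on its stud, 60 mm above the table and 100 mm along -x from the stage's centre, while the arm is down; 200 mm from the hinge line.
- hinge_line (a point): Middle of the hinge pin, 64 mm above the table, 100 mm along +x from the stage's centre. The tab's grip point turns about this line (along the stage's y) as the arm rises: it lies 200 mm ahead (-x) and 44 mm above it when down, and so moves up and towards the hinge.
- well_plate: Clear 24-well plate, loose, 85 x 127 x 20 mm, lying on the stage between small stops, under the arm; origin under its centre.
- beaker: Glass beaker, 72 mm across, 90 mm high, loose; bystander; origin under its centre.
- dish: Clear closed round dish, 92 mm across, 22 mm high, loose; bystander on the latch side; origin under its centre.
- jar: Small capped jar, 48 mm across, 62 mm high, loose; bystander; origin under its centre.
- adapter: Aluminium ring, 60 mm across, 12 mm high, loose; bystander on the latch side; origin under its centre.
- spanner: Steel spanner, 150 mm long, lying flat, loose; bystander; origin under its middle.
- tip_box: Grey box with a clear lid, 85 x 120 x 62 mm, loose; bystander; origin under its centre.

How it is judged (in metres and radians):
On the way, in this order (a step that is already met when the one before it is completed fails the run):
1. the latch is pulled sideways, clear of the ball, while the arm is still down (value of joint latch above 0.0075 m and value of joint hold_arm below 0.04 rad), for 0.2 s.
2. the arm is lifted off the ball (z of front_end in the frame of stage above 0.09 m and contact force between the fingers and stage above 1 N), for 0.2 s.
At the end, for the whole second after the job is handed in: The arm's front end is held at least 65 mm above where it was, short of the hinge's stop and still, by the fingers (they press on the arm or its latch with more than 1 N); the plate is within 12 mm and every bystander within 30 mm of where it was (z of front_end in the frame of stage above 0.125 m and contact force between the fingers and stage above 1 N and value of joint hold_arm below 1.05 rad and velocity of joint hold_arm between -0.1 and 0.1 rad/s and distance of well_plate from where it was at the start of the episode below 0.012 m and distance of each of beaker, dish, jar, adapter, spanner, tip_box from where it was at the start of the episode below 0.03 m); the arm keeps its last pose, push and grip.
It fails at once if the well plate is disturbed (moved over 12 mm) (distance of well_plate from where it was at the start of the episode above 0.012 m).
It fails at once if a bystander is disturbed (moved over 30 mm) (distance of any of beaker, dish, jar, adapter, spanner, tip_box from where it was at the start of the episode above 0.03 m).
It also fails if it takes over 32 s, if anything falls off the work surface, if the arm or the gripper's body presses on something with over 40 N, if the wrist force passes 120 N, or if a joint passes its speed limit or range.

## Working session

There is one attempt and no reset: what is moved stays moved. The work goes in short steps, Python scripts to look and compute and a tool call to move; the robot and the scene stay as the last step left them, time stands still between calls to the robot, and variables do not carry over. Pictures are saved under pics/ and viewed, at most 10 in all, crops included, and the job is handed in when it is done.

Besides the shell and the picture viewer there is one more tool, called after ">>>" by a JSON object that holds its "method" and its "body". play_rows: Moves the arm, as the interface text tells. Its arguments: {"type":"object","properties":{"plan":{"type":"array","items":{"type":"array"}},"squeeze":{"type":"number"}},"required":["plan"]}

```bash
mkdir -p pics
cat > h.py <<'E'
import numpy as np, cv2
from cell import robot
def pts(name, d):
    c=robot.calibration(name); V=np.array(c["view"]); h,w=d.shape
    u,v=np.meshgrid(np.arange(w),np.arange(h))
    P=np.stack([(u-c["cx"])/c["fx"]*d,(v-c["cy"])/c["fy"]*d,d],-1)
    return (P-V[:3,3])@V[:3,:3]   # R^T (p-t)
E
python3 - <<'E'
from h import *
s=robot.read_state(); print(s["time_s"],s["ee_pos"],s["tcp_rot"],s["opening"])
for n in("top","side"):
    im,d=robot.snapshot(n); cv2.imwrite(f"pics/{n}.png",im[:,:,::-1]); np.savez(f"{n}.npz",im=im,d=d)
    c=robot.calibration(n); V=np.array(c["view"]); print(n,c["fx"],(-V[:3,:3].T@V[:3,3]).round(),V[2,:3].round(2))
E
```

```text
0.0 [ 207.20081847 -615.51516929  230.2238094 ] [[ 9.47702404e-01  3.19154607e-01 -6.99814413e-04]
 [ 3.19155361e-01 -9.47700728e-01  1.78471549e-03]
 [-9.36144574e-05 -1.91472868e-03 -9.99998163e-01]] 1.002586497418198
top 486.04868113022496 [ 481.   21. 1280.] [ 0.08 -0.01 -1.  ]
side 445.0446856616692 [513. 966. 611.] [ 0.05 -0.87 -0.48]
```

View pics/top.png

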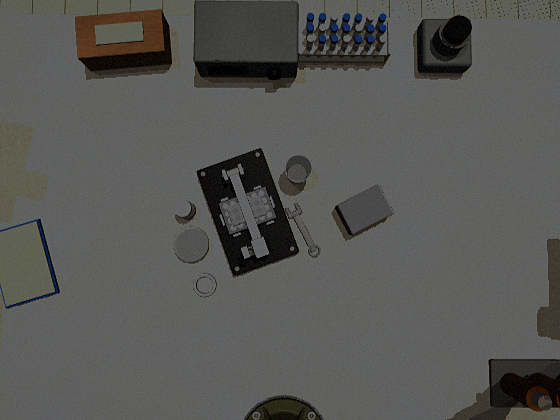

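View pics/side.png

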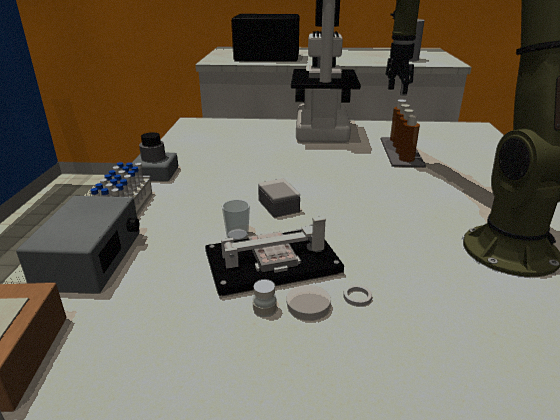

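The top view shows the black stage with corners near (197,167), (261,150), (298,250) and (234,275). The cap is near (262,247) and the tab near (248,252). The dish (191,246), ring (205,285) and jar (185,210) are on the latch side. The side view shows the upright tab near (318,233).

Run:
```python
from h import *
z=np.load("top.npz"); im,d=z["im"],z["d"]; P=pts("top",d)
roi=np.zeros(d.shape,bool); roi[140:285,185:310]=1
m=(roi&(P[...,2]>22)&(P[...,2]<38)&(im.max(2)<60))
print("table z",np.median(P[300:340,200:350,2]), m.sum())
st=(roi&(P[...,2]>15)).astype(np.uint8)
n,l,s,c=cv2.connectedComponentsWithStats(m.astype(np.uint8)); k=1+s[1:,4].argmax()
q=P[m][:,:2].astype(np.float32)
r=cv2.minAreaRect(P[l==k][:,:2].astype(np.float32)); print("stage rect",r)
# tab: z>100, cap z 75-90
zs=np.load("side.npz"); Ps=pts("side",zs["d"])
for nm,Q,I in(("top",P,im),("side",Ps,zs["im"])):
    for lo,hi in((118,140),(95,118),(75,90)):
        a=(Q[...,2]>lo)&(Q[...,2]<hi)&(abs(Q[...,0]-470)<150)&(abs(Q[...,1]-60)<110)
        n,l,s,c=cv2.connectedComponentsWithStats(a.astype(np.uint8))
        for k in range(1,n):
            if s[k,4]>8: print(nm,lo,hi,s[k,4],c[k].round(),Q[l==k].mean(0).round(1),cv2.minAreaRect(Q[l==k][:,:2].astype(np.float32)))
```

```text
table z -0.07109751417110591 5053
stage rect ((588.4414672851562, 95.67488098144531), (290.2519226074219, 180.14529418945312), 20.41769027709961)
top 118 140 78 [245. 252.] [482.3  93.5 129.4] ((482.1053161621094, 93.65972137451172), (27.46272087097168, 15.769308090209961), 20.736318588256836)
top 75 90 272 [259. 247.] [494.5  61.7  81.8] ((495.7964782714844, 67.51097106933594), (52.961456298828125, 45.819400787353516), 20.801790237426758)
side 118 140 90 [318. 220.] [481.3  98.8 126.3] ((481.1065673828125, 95.77149963378906), (27.669631958007812, 16.86481475830078), 17.229341506958008)
side 95 118 109 [318. 228.] [480.7  99.9 105.9] ((480.8084716796875, 99.49008178710938), (27.803279876708984, 10.094913482666016), 7.187747955322266)
side 75 90 164 [312. 233.] [494.1  83.1  81.5] ((495.1875915527344, 78.07787322998047), (31.730106353759766, 63.056304931640625), 33.349361419677734)
```

The stage centre is (588.4, 95.7) at yaw 20.5°. That predicts the tab at (482.4, 93.5), and the measured value is (482.1–482.3, 93.6), so they agree. I'll move above it, swinging wide so the arm stays in reach.

>>> {"method": "play_rows", "body": {"plan": [[0.3,[20,20,0],[0,0,2]],[0.3,[20,20,0],[0,0,2]],[0.3,[20,20,0],[0,0,2]],[0.3,[20,20,0],[0,0,2]],[0.3,[20,20,0],[0,0,2]],[0.3,[30,45,0],[0,0,2]],[0.3,[30,45,0],[0,0,2]],[0.3,[30,45,0],[0,0,2]],[0.3,[30,45,0],[0,0,2]],[0.3,[30,45,0],[0,0,2]],[0.3,[27.5,71,0],[0,0,2]],[0.3,[27.5,71,0],[0,0,2]],[0.3,[27.5,71,0],[0,0,2]],[0.3,[27.5,71,0],[0,0,2]],[0.3,[27.5,71,0],[0,0,2]],[0.3,[27.5,71,0],[0,0,2]],[0.3,[27.5,71,-2],[0,0,2]],[0.3,[27.5,71,-2],[0,0,2]],[0.3,[27.5,71,-2],[0,0,2]]], "squeeze": 60}}

```text
time_s: 2.48
ee_pos: [482.8, 92.6, 211.6]
tcp_rot: [[0.937, 0.35, -0.0], [0.35, -0.937, -0.0], [-0.0, 0.0, -1.0]]
force: [-0.6, 0.5, 0.3]
opening: 0.702
grip_force: 0.0
```

Run:
```python
from h import *
s=robot.read_state(); print(s["time_s"],s["ee_pos"].round(1) if hasattr(s["ee_pos"],"round") else s["ee_pos"],np.round(s["tcp_rot"],3),s["opening"],np.round(s["joint_positions"],1),np.round(s["force"],1))
im,d=robot.snapshot("wrist"); cv2.imwrite("pics/w1.png",im[:,:,::-1])
c=robot.calibration("wrist");V=np.array(c["view"]);
def proj(p):
    q=V[:3,:3]@p+V[:3,3]; r=np.hypot(q[0],q[1]); th=np.arctan2(r,q[2]); return (c["cx"]+c["fx"]*th*q[0]/r, c["cy"]+c["fy"]*th*q[1]/r)
a=np.radians(20.5);X=np.array([np.cos(a),np.sin(a),0]);Y=np.array([-np.sin(a),np.cos(a),0]);S=np.array([588.4,95.7,0])
print("lip top corners predicted",[np.round(proj(S+X*(-100+i)+Y*(35+j)+[0,0,130]),0) for i in(-14,14) for j in(-8,8)])
```

```text
2.475 [482.8  92.6 211.6] [[ 0.937  0.35  -0.   ]
 [ 0.35  -0.937 -0.   ]
 [-0.     0.    -1.   ]] 0.7021985104333361 [ 25.2   1.4 -39.3 105.4   0.9  73.5 -83.9] [-0.6  0.5  0.3]
lip top corners predicted [array([294., 233.]), array([273., 233.]), array([295., 198.]), array([273., 198.])]
```

View pics/w1.png

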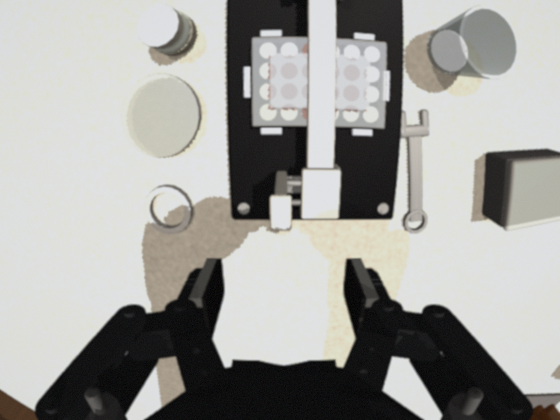

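The lip shows at columns 271–292 and rows 195–229, within about 2 mm of the prediction (273–295, 198–233). The fingers straddle it in y. Next I descend, then close.

>>> {"method": "play_rows", "body": {"plan": [[0.3,[0,0.1,-5],[0,0,0]],[0.3,[0,0.1,-9],[0,0,0]],[0.3,[0,0.1,-11.5],[0,0,0]],[0.3,[0,0.1,-12.3],[0,0,0]],[0.3,[0,0.1,-12.3],[0,0,0]],[0.5,[0,0.1,-12.3],[0,0,0]],[0.7,[0,0.1,-12.3],[0,0,0]],[0.8,[0,0.1,-12.3],[0,0,0]],[1,[0,0.1,-12.3],[0,0,0]],[1,[0,0.1,-12.3],[0,0,0]],[1,[0,0.1,-12.3],[0,0,0]],[1,[0,0.1,-12.3],[0,0,0]],[1,[0,0.1,-12.3],[0,0,0]]], "squeeze": 60}}

```text
time_s: 4.15
ee_pos: [482.7, 95.1, 88.8]
tcp_rot: [[0.936, 0.352, 0.001], [0.352, -0.936, -0.0], [0.001, 0.0, -1.0]]
force: [-0.4, 0.0, 5.7]
opening: 0.145
grip_force: 58.2
```

The fingers stopped at 12 mm with 58 N, which is plausible for the 10 mm tab. Now I pull 11 mm along the stage's +y, in steps.

>>> {"method": "play_rows", "body": {"plan": [[1,[-0.1,0.3,0],[0,0,0]],[1,[-0.2,0.6,0],[0,0,0]],[1,[-0.3,0.8,0],[0,0,0]],[1,[-0.4,1.05,0],[0,0,0]],[1,[-0.4,1.05,0],[0,0,0]],[1,[-0.4,1.05,0],[0,0,0]],[1,[-0.4,1.05,0],[0,0,0]]]}}

```text
time_s: 5.03
ee_pos: [479.8, 103.0, 88.8]
tcp_rot: [[0.937, 0.35, 0.002], [0.35, -0.937, -0.003], [0.001, 0.004, -1.0]]
force: [2.4, -6.0, 4.0]
opening: 0.15
grip_force: 59.1
```

Run:
```python
from h import *
s=robot.read_state(); print(s["ee_pos"],np.round(s["force"],1))
im,d=robot.snapshot("side"); P=pts("side",d); cv2.imwrite("pics/s2.png",cv2.resize(im[170:300,240:400,::-1],None,fx=4,fy=4))
im,d=robot.snapshot("wrist"); cv2.imwrite("pics/w2.png",im[:,:,::-1])
```

```text
[479.83435057 102.97440423  88.76645895] [ 2.4 -6.   4. ]
```

View pics/s2.png

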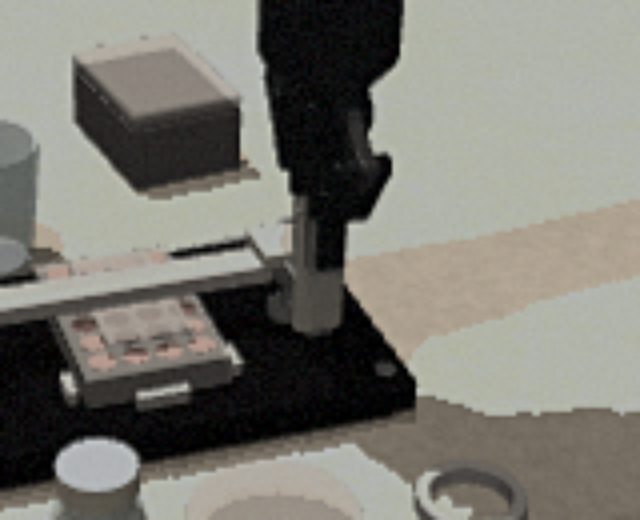

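View pics/w2.png

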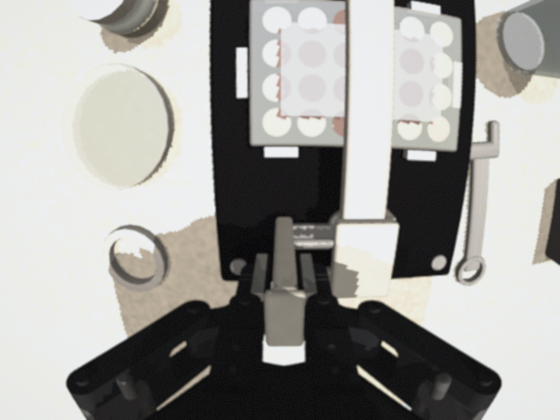

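The wrist view shows the tab held between the pads at about (284,290), with the latch rods exposed at (312,235), so the latch is out. Force suggests about 7 mm of travel and the pose suggests 9.8 mm. I'll add 2 mm for margin and hold.

>>> {"method": "play_rows", "body": {"plan": [[1,[-0.07,0.2,0],[0,0,0]],[1,[-0.07,0.2,0],[0,0,0]],[1,[-0.07,0.2,0],[0,0,0]],[1,[-0.07,0.2,0],[0,0,0]],[1,[-0.07,0.2,0],[0,0,0]]]}}

```text
time_s: 5.75
ee_pos: [479.2, 104.7, 88.7]
tcp_rot: [[0.937, 0.35, 0.002], [0.35, -0.937, -0.003], [0.001, 0.004, -1.0]]
force: [2.3, -7.7, 4.5]
opening: 0.144
grip_force: 59.3
```

Run:
```python
from h import *
from scipy.spatial.transform import Rotation as R
s=robot.read_state(); p=np.array(s["ee_pos"]); print(p,np.round(s["force"],1),s["opening"])
a=np.radians(20.5);X=np.array([np.cos(a),np.sin(a),0]);Y=np.array([-np.sin(a),np.cos(a),0]);S=np.array([588.4,95.7,0])
H=S+100*X+[0,0,64]
print("latch est",(p-S)@Y-35)
for t in range(4,33,4):
    r=R.from_rotvec(Y*np.radians(t)); print(t,np.round((H+r.apply(p-H)-p)/10,2),np.round(Y*t,1), "front z",round(64+200*np.sin(np.radians(t))-4*np.cos(np.radians(t))))
```

```text
[479.17868273 104.67720761  88.73846449] [ 2.3 -7.7  4.5] 0.144143716868726
latch est 11.658812201151541
4 [0.21 0.08 1.38] [-1.4  3.7  0. ] front z 74
8 [0.5  0.19 2.75] [-2.8  7.5  0. ] front z 88
12 [0.89 0.33 4.09] [-4.2 11.2  0. ] front z 102
16 [1.36 0.51 5.39] [-5.6 15.   0. ] front z 115
20 [1.92 0.72 6.66] [-7.  18.7  0. ] front z 129
24 [2.56 0.96 7.89] [-8.4 22.5  0. ] front z 142
28 [3.27 1.22 9.06] [-9.8 26.2  0. ] front z 154
32 [ 4.06  1.52 10.18] [-11.2  30.    0. ] front z 167
```

Force is now 8 N, so the latch is about 10–11 mm out and well clear. I'll lift along the hinge arc to 12° and check.

>>> {"method": "play_rows", "body": {"plan": [[1,[0.1,0.04,0.7],[-0.7,1.9,0]],[1,[0.21,0.08,1.38],[-1.4,3.7,0]],[1,[0.35,0.13,2.05],[-2.1,5.6,0]],[1,[0.5,0.19,2.75],[-2.8,7.5,0]],[1,[0.7,0.26,3.4],[-3.5,9.3,0]],[1,[0.89,0.33,4.09],[-4.2,11.2,0]],[1,[0.89,0.33,4.09],[-4.2,11.2,0]],[1,[0.89,0.33,4.09],[-4.2,11.2,0]]]}}

```text
time_s: 6.75
ee_pos: [487.1, 107.2, 127.8]
tcp_rot: [[0.916, 0.35, -0.195], [0.342, -0.937, -0.077], [-0.209, 0.004, -0.978]]
force: [3.0, -6.1, -3.1]
opening: 0.146
grip_force: 62.6
```

The wrist now carries the arm's weight and the motion follows the arc. I'll continue to 28°.

>>> {"method": "play_rows", "body": {"plan": [[1,[0.23,0.09,0.65],[-0.7,1.9,0]],[1,[0.47,0.18,1.3],[-1.4,3.7,0]],[1,[0.74,0.28,1.94],[-2.1,5.6,0]],[1,[1.03,0.39,2.57],[-2.8,7.5,0]],[1,[1.34,0.5,3.19],[-3.5,9.3,0]],[1,[1.67,0.63,3.8],[-4.2,11.2,0]],[1,[2.02,0.76,4.4],[-4.9,13.1,0]],[1,[2.38,0.89,4.97],[-5.6,15,0]],[1,[2.38,0.89,4.97],[-5.6,15,0]],[1,[2.38,0.89,4.97],[-5.6,15,0]],[1,[2.38,0.89,4.97],[-5.6,15,0]],[1,[2.38,0.89,4.97],[-5.6,15,0]]]}}

```text
time_s: 8.25
ee_pos: [510.4, 115.8, 177.7]
tcp_rot: [[0.826, 0.35, -0.441], [0.306, -0.937, -0.169], [-0.473, 0.004, -0.881]]
force: [0.5, -7.9, -0.6]
opening: 0.147
grip_force: 62.4
```

Run:
```python
from h import *
s=robot.read_state(); print(s["ee_pos"],np.round(s["force"],1),s["grip_force"],np.abs(s["dq"]).max())
im,d=robot.snapshot("side"); P=pts("side",d); cv2.imwrite("pics/s3.png",cv2.resize(im[150:310,220:400,::-1],None,fx=4,fy=3.7))
```

```text
[510.40091814 115.83738777 177.73207194] [ 0.5 -7.9 -0.6] 62.39537604153156 0.1410888873873276
```

View pics/s3.png

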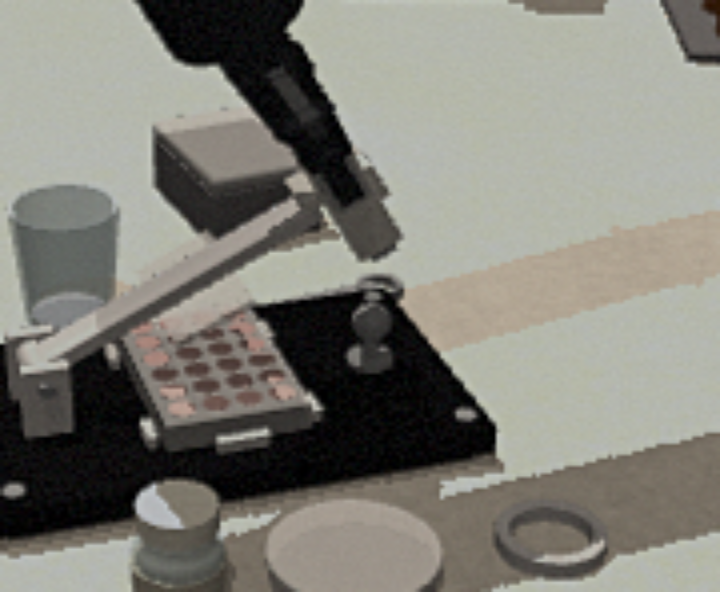

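The side view shows the arm raised about 28° and held in the fingers at about (350,200), with the ball exposed at (372,320). The plate and the bystanders haven't moved, and the arm is still, so I'm handing in.

```bash
python3 -c "
from cell import robot
print(robot.hand_in())"
```

```text
the job is handed in; nothing more can be done
None
```

I pulled the latch about 10 mm clear with the arm still down, lifted the arm about 28° (front end roughly 9 cm higher), and handed in with the gripper still holding it and the plate and bystanders in place; the hand-in gave no verdict.

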